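Set a footbed blank in the length gauge

ROBOT

A 6-joint arm with a two-finger parallel gripper is mounted at the origin on the work surface. World frame = base frame: x ahead of the robot, y to its left, z up, the work surface at z = 0. Lengths are in mm, angles in rad, forces in N, time in s.
With the tool pointing down it reaches from about 350 to 775 mm from the base axis. Payload 7.3 kg.
Tool frame: the origin (TCP) lies midway between the tips of the shut fingers; the grasp point (between the pads) lies 19 mm behind it; z points along the fingers, y is the line along which they close (so a half turn about z gives the same grasp; the last joint's range is limited). The gripper opens to 92 mm and grips with 3 to 60 N. Pads are 19 mm wide; open, the fingers measure 130 mm over their backs; the gripper's body (75 mm by 190 mm) begins 47 mm behind the grasp point.
Start: joints at [0.995, 0.342, 1.524, -0, 1.275, -0.146], TCP at [218.75, 477.277, 226.741] pointing down, gripper open.
Joint ranges: [-2.53, 2.53], [-0.77, 2.02], [0.04, 2.7], [-1, 4.14], [0.28, 2.66], [-3.11, 3.11]. Speed limits (rad/s): [2.57, 2.57, 3.14, 3.14, 3.14, 3.14].

INTERFACE

Orientations are given as [roll, pitch, yaw] about the fixed x, y, z axes, in that order (R = Rz(yaw) Ry(pitch) Rx(roll)).
In Python, from plant import bot gives the robot as it stands. The module is installed in compiled form; this text tells all that it offers.
- The arm moves only by the shell command python3 -m crank 'ROWS' [OPENING]. ROWS is JSON, a list of rows, each a list of 6 numbers: the shift along the tool's x, y, z in m, then the turn, a rotation vector about the tool's x, y, z in rad. In form: [[dx, dy, dz, wx, wy, wz], ...]. A call has 1 to 5 rows; each row shifts and turns the commanded pose from where the row before left it, along the tool's axes as they then stand; what a row does not reach is not made up. A row lasts 1/8 s, in which the tool goes at most 62.5 mm and 10.7 degrees, less where a joint would pass 70% of its speed; a pose out of reach is approached as far as the arm can. A call is refused whole if a number of a shift passes 0.0625 or a number of a turn 0.188, either way. A call with a gripper value outside its range is refused whole. OPENING is the opening in per cent of the stroke, from 0 (shut) to 100 (fully open), set as the call begins (- or left out, the last holds). The fingers move at their own pace and stop on an object; the grip force is fixed at half the most. Time passes only in rows, so rows that do not move let the fingers close. It gives the time, the measured TCP pose, the force, the opening and the grip force at its end, in the units of the state.
- bot.get_obs(): the state, without advancing time (a new reading comes with each control period).
- bot.capture(name): name is "side" or "top"; returns a dict with "color" (480x640x3 uint8, blue, green, red), "fov_y" (degrees; the focal length in pixels is half the picture's height over the tangent of half this angle, whatever the lens; pixels are square), "cx", "cy" (the principal point, pixels), "k1" (the pictures are not rectified: a ray, as slopes to the right and down, at radius r is drawn at 1 + k1 r^2 times it, then the intrinsics apply), "extrinsics" (4x4, takes a point from world to camera coordinates). Camera axes: x right, y up, looking along -z (the intrinsics and any distortion apply to the point x, -y, -z); pixel columns grow to the right and rows downward; lengths in mm; the calibration is good to about 2 mm. A picture is of the moment at which its call begins. There is no depth.
- bot.close_job(): hands the job in; it is judged then, once.
The state is a dict: "time": time; "joint_positions": joint angles; "dq": joint speeds; "tau": joint torques, N m; "tool_pos": TCP position; "tcp_rot": TCP orientation; "contact_force": force on the tool from outside, world axes, zero at the start; "moment": the same for the moment, N m; "grip_width": finger opening in mm; "finger_force": force on a finger pad.
Only numpy, scipy, OpenCV 4.12 (cv2) and the standard library are available. Lean on these libraries where they do the work, as an engineer would, in place of code of your own. Each camera call takes 0.05 s, during which the arm holds its last target. There are 200 camera calls.

TASK

Measure the tan footbed blank that lies loose on the length gauge: push it flat along the board until its long straight edge lies flush against the fence and its heel is right up against the heel stop, with the toe slider pushed along the fence until it touches the toe. Push only, with the fingertips or the outside of the fingers: never lift the blank off the board or tip it up, and leave the other things on the bench where they are. Finish with the robot clear of everything.

Things in the scene. Friction and masses are not known exactly. Their poses are not given: they have to be found in the camera images.
- gauge: Length gauge, fixed to the bench: dark wooden board 200 (x) x 460 (y) mm, its top 12 mm above the bench, with a bare aluminium fence along the far side and a heel stop at the left end. Origin: centre of the board's underside, on the bench; x points away from the robot across the board, y left along it, z up. Fence face at x = +65 mm, heel stop face at y = +190 mm.
- gauge_fence (a point): Point midway along the fence's face (gauge x = 65, y = 0, z = 21 mm); the face looks to -x. The fence is 25 mm wide, as long as the board, its top 30 mm above the bench. Axes as the gauge's.
- gauge_stop (a point): Point on the heel stop's face (gauge x = 30, y = 190, z = 22 mm); the face looks to -y. The stop spans gauge x = -50 to +65 mm, is 15 mm thick, its top 32 mm above the bench. Axes as the gauge's.
- slider (a joint): Toe slider: an upright aluminium plate across the board that rides on the fence. Value in m, range 0 to 0.3: 0 at the right, growing as it slides left towards the heel stop; the plate's left face is at gauge y = -185 mm + value. Friction about 2.5 N; it stays where it is left. Push it left on the plate's right face.
- slider_face (a point): Point on the left face of the slider's plate (the face that meets the toe), at gauge x = 35 mm, 22 mm above the bench; axes as the gauge's. The plate spans gauge x = -21 to +65 mm, is 12 mm thick in y, 14 to 50 mm above the bench. Its dark carriage on the fence (x = 66 to 96 mm) reaches 50 mm to the right of this face, 52 mm high.
- blank: Tan foam footbed blank to measure: rigid sole shape 200 x 74 x 20 mm, 0.08 to 0.17 kg, loose on the board. Origin: underside, mid-length; y runs to the heel (tip y = 100 mm; toe tip -100). Straight edge at x = 37 mm, y -70 to 68, faces the fence. Other edge: flat waist at x = -20 for y -10 to 45, bulging to -37 at the ball (y = -45), -27 at the heel (y = 68).
- blank_heel (a point): Tip of the blank's rounded heel (radius 32 mm), at blank x = 5, y = 100 mm, half its thickness up.
- blank_toe (a point): Tip of the blank's rounded toe (radius 30 mm), at blank x = 7, y = -100 mm, half its thickness up.
- blank_edge_heel (a point): Point on the blank's straight edge near the heel: blank x = 37, y = 60 mm, half its thickness up.
- blank_edge_toe (a point): Point on the blank's straight edge near the toe: blank x = 37, y = -60 mm, half its thickness up.
- heel_lift: Bystander: small D-shaped tan heel lift, 44 x 44 x 18 mm, lying on the gauge board near its right front corner, clear of the slider's path.
- tape: Bystander: roll of yellow tape lying flat on the bench to the right of the gauge, 96 mm across, 25 mm high.
- glue: Bystander: glue jar standing on the bench to the left of the gauge, 68 mm across, 85 mm high.
- tin: Bystander: small tin, 74 mm across, 70 mm high, on the bench beyond the gauge.
- spare: Bystander: a larger tan footbed blank, 240 mm long, 22 mm thick, lying on the bench itself, well to the left of the gauge.
- rasp: Bystander: wood-handled screwdriver lying on the bench, to the right.
- brushes: Bystander: pot of glue brushes, 84 mm across, pot 100 mm and brushes 185 mm high, on the bench beyond the gauge.
There are look-alikes about, which are no part of the job. What is shaped like the blank but purple or red is not meant.

How it is judged (in metres and radians):
At the end, for the whole second after the job is handed in: The blank lies flat and still on the gauge board, its straight edge within 3 mm of the fence at both ends, its heel within 3 mm of the heel stop, and the toe slider's face within 3 mm of its toe (x of each of blank_edge_heel, blank_edge_toe in the frame of gauge above 0.062 m and y of blank_heel in the frame of gauge above 0.187 m and y of blank_toe in the frame of slider_face below 0.003 m and z of blank in the frame of gauge below 0.0145 m and angle between blank's own z axis and vertical below 0.03 rad and linear speed of blank below 0.01 m/s and velocity of joint slider below 0.01 m/s); the robot touches nothing.
It fails at once if the blank is lifted more than 8 mm off the board or tipped up (z of blank in the frame of gauge above 0.02 m or angle between blank's own z axis and vertical above 0.2 rad).
It fails at once if another thing on the bench is moved more than 20 mm (distance of any of heel_lift, tape, glue, tin, spare, rasp, brushes from where it was at the start of the episode above 0.02 m).
It also fails if it takes over 61 s, if anything falls off the work surface, if the arm or the gripper's body presses on something with over 40 N, if the wrist force passes 120 N, or if a joint passes its speed limit or range.

## Working session

There is one attempt and no reset: what is moved stays moved. The work goes in short steps, Python scripts to look and compute and a shell command to move; the robot and the scene stay as the last step left them, time stands still between calls to the robot, and variables do not carry over. Pictures are saved under pics/ and viewed, at most 10 in all, crops included, and the job is handed in when it is done.

```bash
mkdir -p pics; cat > h.py <<'E'
import numpy as np, cv2
from plant import bot
def snap(n):
    c=bot.capture(n); return c
def K(c):
    f=240/np.tan(np.radians(c["fov_y"])/2); return np.array([[f,0,c["cx"]],[0,f,c["cy"]],[0,0,1.]])
def toplane(c,px,z):
    px=np.array(px,float).reshape(-1,1,2)
    k=K(c); p=px.reshape(-1,2); d=(p-[k[0,2],k[1,2]])/k[0,0]
    # undistort: rd=r(1+k1 r^2)
    u=d.copy()
    for _ in range(30): u=d/(1+c["k1"]*(u**2).sum(1,keepdims=True))
    E=np.array(c["extrinsics"]); R,t=E[:3,:3],E[:3,3]
    o=-R.T@t; r=np.c_[u[:,0],-u[:,1],-np.ones(len(u))]@R
    return o+r*((z-o[2])/r[:,2])[:,None]
def topix(c,P):
    E=np.array(c["extrinsics"]); q=np.array(P,float).reshape(-1,3)@E[:3,:3].T+E[:3,3]
    u=np.c_[q[:,0],-q[:,1]]/-q[:,2:]; u*=1+c["k1"]*(u**2).sum(1,keepdims=True)
    k=K(c); return u*k[0,0]+[k[0,2],k[1,2]]
E
python3 - <<'E'
from h import *
for n in("top","side"):
    c=snap(n); cv2.imwrite(f"pics/{n}0.png",c["color"]); E=np.array(c["extrinsics"]); print(n,c["fov_y"],c["k1"],-E[:3,:3].T@E[:3,3])
o=bot.get_obs(); print(o)
E
```

```text
top 48.95704649226871 0.022630360388026446 [ 321.5573906    -9.93680887 1415.80738977]
side 53.0346238863415 -0.008353390125957701 [ 390.72501547 -787.19807774  925.19737806]
{'time': 0.1, 'joint_positions': array([ 9.95016630e-01,  3.42640941e-01,  1.52489917e+00,  2.91249749e-06,
        1.27543058e+00, -1.45995927e-01]), 'dq': array([ 0.00029832, -0.00147838, -0.00465623, -0.00043208, -0.00156366,
       -0.0004213 ]), 'tau': array([ 1.84435332e-03, -4.32005274e+01, -2.44695318e+01,  7.19766947e-02,
        5.24856162e-02, -8.39102790e-05]), 'tool_pos': array([218.53147249, 476.95752367, 226.12854829]), 'tcp_rot': array([-3.14022968e+00, -2.03229363e-04,  2.71180790e+00]), 'contact_force': array([ 0.06735726,  0.42700825, -0.03884125]), 'moment': array([-0.0159347 ,  0.07037325,  0.00922498]), 'finger_force': 0.0, 'grip_width': 91.87648873696529}
```

View pics/top0.png

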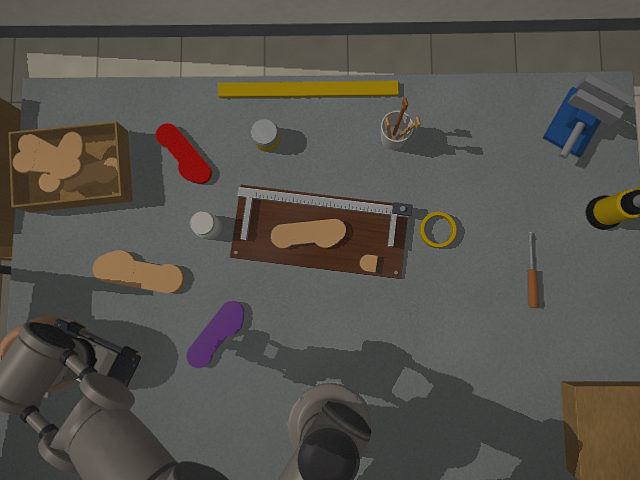

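View pics/side0.png

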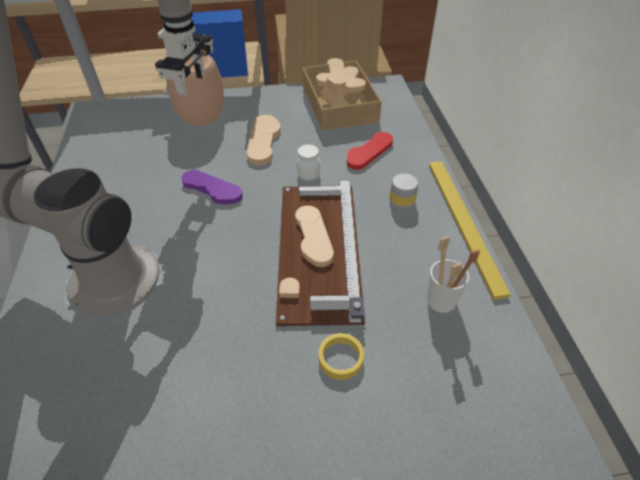

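```bash
python3 - <<'E'
from h import *
c=snap("top"); im=c["color"]
cv2.imwrite("pics/crop1.png",cv2.resize(im[175:290,180:340+130],None,fx=2.7,fy=2.7,interpolation=cv2.INTER_CUBIC))
hsv=cv2.cvtColor(im,cv2.COLOR_BGR2HSV)
print(hsv[233,300],hsv[260,330],hsv[225,255],hsv[250,215])
m=cv2.inRange(hsv,(5,60,150),(25,200,255)); m[:195]=0;m[300:]=0
cs=cv2.findContours(m,cv2.RETR_EXTERNAL,cv2.CHAIN_APPROX_NONE)[0]
for k in cs:
    if cv2.contourArea(k)>100:
        P=toplane(c,k[:,0],32)[:,:2]; print(cv2.minAreaRect(P.astype(np.float32)))
b=cv2.inRange(hsv,(0,90,20),(15,255,140)); b[:180]=0;b[290:]=0;b[:,:225]=0;b[:,415:]=0
k=max(cv2.findContours(b,cv2.RETR_EXTERNAL,cv2.CHAIN_APPROX_NONE)[0],key=cv2.contourArea)
P=toplane(c,k[:,0],12)[:,:2]; r=cv2.minAreaRect(P.astype(np.float32)); print("board",r,cv2.boxPoints(r))
# front edge
E

```

```text
[ 16 120 147] [ 11 164  67] [  8 127  52] [60  8 97]
((417.3616638183594, -106.91427612304688), (41.81507110595703, 41.53432083129883), 79.98120880126953)
((402.2194519042969, 497.4765319824219), (233.3566131591797, 81.2425765991211), 76.43508911132812)
((492.14532470703125, 49.501712799072266), (71.12188720703125, 197.44009399414062), 5.166689395904541)
board ((487.617431640625, 22.47100830078125), (458.71173095703125, 165.31182861328125), 82.32820892333984) [[ 375.08273 -193.79749]
 [ 538.9149  -215.86633]
 [ 600.1521   238.7395 ]
 [ 436.31995  260.80835]]
```

View pics/crop1.png

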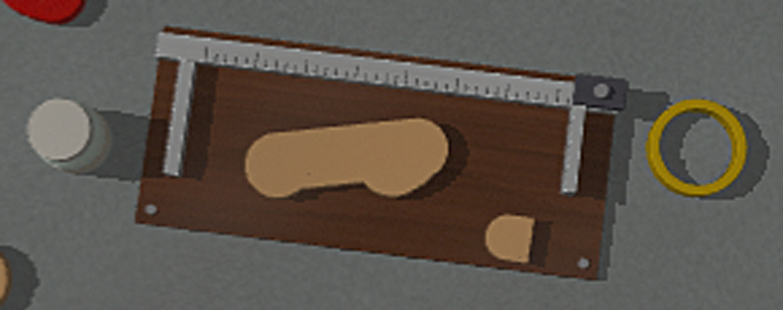

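```bash
cat >> h.py <<'E'
A=-0.134; G0=np.array([504.8,20.15]); RG=np.array([[np.cos(A),-np.sin(A)],[np.sin(A),np.cos(A)]])
def g(P): return (np.atleast_2d(P)[:,:2]-G0)@RG
def measure():
    c=snap("top"); im=c["color"]; hsv=cv2.cvtColor(im,cv2.COLOR_BGR2HSV)
    m=cv2.inRange(hsv,(5,60,125),(25,200,255)); m[:195]=0;m[300:]=0;m[:,:240]=0;m[:,:][:,400:]=0
    k=max(cv2.findContours(m,cv2.RETR_EXTERNAL,cv2.CHAIN_APPROX_NONE)[0],key=cv2.contourArea)
    P=g(toplane(c,k[:,0],32)); y=(P[:,1].max()+P[:,1].min())/2; x=P[:,0].mean()
    s=P[(abs(P[:,1]-y)<55)&(P[:,0]>x)]; b,a=np.polyfit(s[:,1],s[:,0],1)
    print("edge x=%.1f%+.4f y; blank rel yaw %.3f; y range %.1f %.1f; edge toe %.1f heel %.1f"%(a,b,-np.arctan(b),P[:,1].min(),P[:,1].max(),a+b*(y-60),a+b*(y+60)))
    print("side view x min by y:",[(int(v),round(P[abs(P[:,1]-v)<4][:,0].min())) for v in np.arange(P[:,1].min()+10,P[:,1].max(),20)])
    print("tcp g",g(bot.get_obs()["tool_pos"]),bot.get_obs()["tool_pos"][2],bot.get_obs()["tcp_rot"],bot.get_obs()["time"])
    return c,hsv
E
python3 - <<'E'
from h import *
c,hsv=measure()
for n,p,z in [("glue",(203,223),85),("tape",(438,230),25),("lift",(370,263),30),("fence L",(245,196),30),("fenceface",(335,210),30),("slider plate R",(394,228),50),("plate nearend",(391.5,246),50)]:
    print(n,g(toplane(c,p,z)).round())
# fence face: bright->dark transition at columns, top z=30
for u in (300,330,360):
    col=hsv[180:230,u,2].astype(int); v=180+np.argmin(np.diff(col)); print(u,v,g(toplane(c,(u,v),30)).round(1))
E
python3 -m crank '[[0,0,0,0,0,-0.148],[0,0,0,0,0,-0.148],[0,0,0,0,0,0]]' 0
```

```text
edge x=25.4-0.2321 y; blank rel yaw 0.228; y range -68.4 125.7; edge toe 32.7 heel 4.8
side view x min by y: [(-58, -18), (-38, -36), (-18, -42), (1, -41), (21, -36), (41, -38), (61, -43), (81, -57), (101, -59), (121, -45)]
tcp g [[-344.63988565  414.58282718]] 226.3135969659905 [-3.14071376e+00 -1.26986580e-04  2.71173253e+00] 0.2
glue [[-26. 295.]]
tape [[  39. -313.]]
lift [[ -71. -143.]]
fence L [[ 66. 209.]]
fenceface [[ 58. -35.]]
slider plate R [[  26. -194.]]
plate nearend [[ -21. -193.]]
300 203 [[65.5 60.1]]
330 206 [[ 67.2 -20.3]]
360 210 [[  66.3 -100.9]]
time: 0.57
tool_pos: [218.7, 477.2, 226.6]
tcp_rot: [-3.141, -0.0, 3.006]
contact_force: [-0.0, -0.5, -0.2]
grip_width: 66.6
finger_force: 0.0
```

```bash
python3 -m crank '[[-0.026,-0.0364,0,0,0,0],[-0.026,-0.0364,0,0,0,0],[-0.026,-0.0364,0,0,0,0],[-0.026,-0.0364,0,0,0,0],[-0.026,-0.0364,0,0,0,0]]' 0 >/dev/null
python3 -m crank '[[-0.026,-0.0364,0,0,0,0],[-0.026,-0.0364,0,0,0,0],[-0.026,-0.0364,0,0,0,0],[-0.026,-0.0364,0,0,0,0],[-0.026,-0.0364,0,0,0,0]]' 0 >/dev/null
python3 -m crank '[[0,0,0.05,0,0,0],[0,0,0.05,0,0,0],[0,0,0.05,0,0,0],[0,0,0,0,0,0],[0,0,0,0,0,0]]'
python3 -c "
from h import *
print(g(bot.get_obs()['tool_pos']))"
```

```text
time: 2.45
tool_pos: [429.0, 81.9, 78.1]
tcp_rot: [3.141, 0.002, 3.007]
contact_force: [-0.5, -0.5, -0.6]
grip_width: 0.3
finger_force: 0.0
[[-83.41490889  51.09688865]]
```

```bash
python3 -m crank '[[0,0,0.03,0,0,0],[0,0,0.026,0,0,0],[0,0,0,0,0,0],[-0.015,0,0,0,0,0],[-0.015,0,0,0,0,0]]'
python3 -m crank '[[-0.008,0,0,0,0,0],[-0.008,0,0,0,0,0],[-0.008,0,0,0,0,0],[-0.006,0,0,0,0,0],[0,0,0,0,0,0]]'
python3 -c "
from h import *
c,_=measure(); cv2.imwrite('pics/t2.png',cv2.resize(c['color'][175:290,180:470],None,fx=2.7,fy=2.7))"
```

```text
time: 3.08
tool_pos: [459.6, 77.9, 23.3]
tcp_rot: [3.141, 0.004, 3.007]
contact_force: [-1.2, -0.0, 0.8]
grip_width: 0.4
finger_force: 0.3
time: 3.7
tool_pos: [487.9, 73.8, 20.7]
tcp_rot: [3.141, 0.001, 3.008]
contact_force: [-0.8, 0.3, 0.8]
grip_width: 0.0
finger_force: 0.0
edge x=38.5+0.0081 y; blank rel yaw -0.008; y range -75.6 -10.2; edge toe 37.7 heel 38.7
side view x min by y: [(-65, 8), (-45, 13), (-25, 27)]
tcp g [[-24.40759038  50.848014  ]] 20.58446731603753 [ 3.14156765e+00 -5.25267569e-05  3.00772013e+00] 3.75
```

View pics/t2.png

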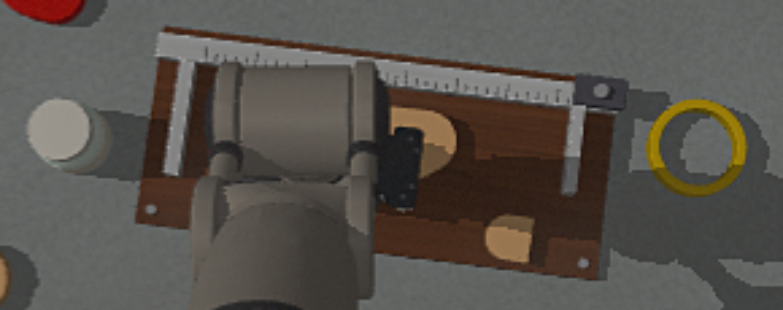

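The arm hides the heel half; the toe (crop 455,140) is still right of the gripper and still off the fence. I'll push on until the force rises.

```bash
python3 -m crank '[[-0.008,0,0,0,0,0],[-0.006,0,0,0,0,0],[-0.004,0,0,0,0,0],[0,0,0,0,0,0]]'
python3 -m crank '[[-0.003,0,0,0,0,0],[-0.002,0,0,0,0,0],[0,0,0,0,0,0]]'
python3 -c "
from h import *
print(g(bot.get_obs()['tool_pos']))"
```

```text
time: 4.25
tool_pos: [505.4, 71.4, 20.6]
tcp_rot: [3.142, 0.0, 3.008]
contact_force: [-0.4, -0.0, 0.5]
grip_width: 0.0
finger_force: 0.0
time: 4.62
tool_pos: [506.5, 71.0, 20.4]
tcp_rot: [-3.141, -0.008, 3.008]
contact_force: [-10.7, 0.1, 7.7]
grip_width: 0.2
finger_force: 5.6
[[-5.07171866 50.63000071]]
```

```bash
python3 -m crank '[[0.015,0,0,0,0,0],[0.015,0,-0.01,0,0,0],[0,0,-0.05,0,0,0],[0,0,-0.04,0,0,0]]' >/dev/null
python3 -m crank '[[-0.012,-0.056,0,0,0,0],[-0.012,-0.056,0,0,0,0],[-0.012,-0.056,0,0,0,0],[-0.012,-0.056,0,0,0,0],[-0.012,-0.056,0,0,0,0]]'
python3 -m crank '[[0,0,0,0,0,0],[0,0,0,0,0,0]]'
python3 -c "
from h import *
c,_=measure(); cv2.imwrite('pics/t3.png',cv2.resize(c['color'][175:290,180:470],None,fx=2.7,fy=2.7))"
```

```text
time: 5.75
tool_pos: [502.4, -212.5, 121.7]
tcp_rot: [-3.141, 0.001, 3.008]
contact_force: [1.0, 0.2, -0.2]
grip_width: 0.1
finger_force: 0.0
time: 6.0
tool_pos: [502.1, -210.1, 121.0]
tcp_rot: [3.141, -0.0, 3.007]
contact_force: [-0.3, -0.4, 0.2]
grip_width: 0.4
finger_force: 0.0
edge x=56.5+0.0831 y; blank rel yaw -0.083; y range -77.3 120.2; edge toe 53.3 heel 63.2
side view x min by y: [(-67, -1), (-47, -11), (-27, -16), (-7, -13), (12, 1), (32, 3), (52, 6), (72, 6), (92, 2), (112, 10)]
tcp g [[  28.09631532 -227.94515833]] 120.94289488851747 [ 3.14100309e+00 -3.25953377e-04  3.00841294e+00] 6.05
```

View pics/t3.png

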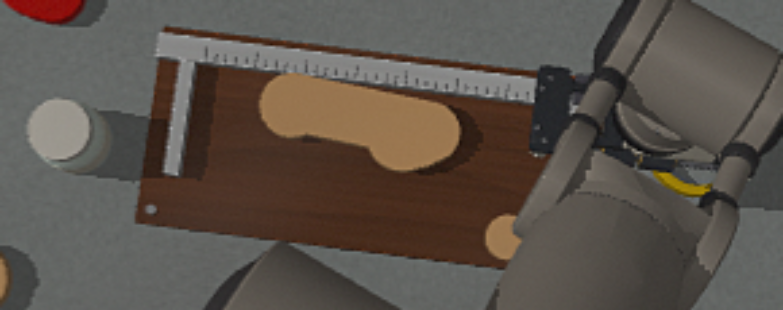

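The heel now touches the fence and the toe stands about 10 mm off, so I press the ball towards the fence next.

```bash
python3 -m crank '[[0.0225,0.052,0,0,0,0],[0.0225,0.052,0,0,0,0],[0.0225,0.052,0,0,0,0],[0.0225,0.052,0,0,0,0],[0,0,0,0,0,0]]' >/dev/null
python3 -m crank '[[0,0,0.05,0,0,0],[0,0,0.049,0,0,0],[0,0,0,0,0,0],[-0.015,0,0,0,0,0],[-0.01,0,0,0,0,0]]'
python3 -m crank '[[-0.006,0,0,0,0,0],[-0.006,0,0,0,0,0],[0,0,0,0,0,0],[0,0,0,0,0,0]]'
python3 -c "
from h import *
print(g(bot.get_obs()['tool_pos']))"
```

```text
time: 7.3
tool_pos: [467.7, 3.9, 23.7]
tcp_rot: [-3.142, 0.003, 3.008]
contact_force: [-0.2, 0.2, 0.7]
grip_width: 0.7
finger_force: 0.0
time: 7.8
tool_pos: [477.5, 2.6, 21.7]
tcp_rot: [3.141, -0.0, 3.008]
contact_force: [-0.8, -0.8, 0.3]
grip_width: 0.7
finger_force: 0.0
[[-24.69976955 -21.0739702 ]]
```

```bash
python3 -m crank '[[-0.003,0,0,0,0,0],[-0.003,0,0,0,0,0],[0,0,0,0,0,0]]'
python3 -m crank '[[-0.002,0,0,0,0,0],[0,0,0,0,0,0]]'
python3 -c "
from h import *
print(g(bot.get_obs()['tool_pos']))"
```

```text
time: 8.18
tool_pos: [484.0, 1.7, 21.7]
tcp_rot: [3.141, 0.0, 3.008]
contact_force: [-0.1, 0.9, -0.3]
grip_width: 0.2
finger_force: 0.0
time: 8.43
tool_pos: [484.4, 1.7, 21.5]
tcp_rot: [3.141, -0.003, 3.008]
contact_force: [-5.3, 0.5, 2.7]
grip_width: -0.0
finger_force: 2.6
[[-17.76437875 -21.03960363]]
```

```bash
python3 -m crank '[[-0.001,0,0,0,0,0],[0.015,0,0,0,0,0],[0.015,0,-0.01,0,0,0],[0,0,-0.05,0,0,0],[0,0,-0.04,0,0,0]]' >/dev/null
python3 -m crank '[[-0.018,-0.052,0,0,0,0],[-0.018,-0.052,0,0,0,0],[-0.018,-0.052,0,0,0,0],[-0.018,-0.052,0,0,0,0],[0,0,0,0,0,0]]' >/dev/null
python3 -m crank '[[0,0,0.045,0,0,0],[0,0,0.042,0,0,0],[0,0,0,0,0,0]]'
python3 -c "
from h import *
c,_=measure()"
```

```text
time: 10.05
tool_pos: [498.4, -208.3, 32.8]
tcp_rot: [3.139, -0.006, 3.008]
contact_force: [-0.6, 0.1, 0.6]
grip_width: 0.8
finger_force: 0.0
edge x=64.1-0.0050 y; blank rel yaw 0.005; y range -75.4 123.2; edge toe 64.3 heel 63.7
side view x min by y: [(-65, 12), (-45, -1), (-25, -6), (-5, -5), (14, 9), (34, 9), (54, 9), (74, 9), (94, 4), (114, 10)]
tcp g [[  25.85178892 -228.01497108]] 34.76834422671787 [ 3.14049907e+00 -1.93191607e-03  3.00848315e+00] 10.1
```

```bash
python3 -m crank '[[0,0.008,0,0,0,0],[0,0.008,0,0,0,0],[0,0.012,0,0,0,0],[0,0.012,0,0,0,0],[0,0.012,0,0,0,0]]'
python3 -m crank '[[0,0.012,0,0,0,0],[0,0.012,0,0,0,0],[0,0.012,0,0,0,0],[0,0.012,0,0,0,0],[0,0.012,0,0,0,0]]'
python3 -m crank '[[0,0.008,0,0,0,0],[0,0.008,0,0,0,0],[0,0.008,0,0,0,0],[0,0.008,0,0,0,0],[0,0.008,0,0,0,0]]'
python3 -m crank '[[0,0.008,0,0,0,0],[0,0.006,0,0,0,0],[0,0.006,0,0,0,0],[0,0,0,0,0,0]]'
python3 -c "
from h import *
print(g(bot.get_obs()['tool_pos']))
c,_=measure(); cv2.imwrite('pics/t4.png',cv2.resize(c['color'][175:290,180:470],None,fx=2.7,fy=2.7))"
```

```text
time: 10.72
tool_pos: [508.1, -158.3, 35.1]
tcp_rot: [-3.141, 0.001, 3.008]
contact_force: [0.7, -2.3, 2.0]
grip_width: 0.6
finger_force: 1.5
time: 11.35
tool_pos: [515.7, -98.7, 34.7]
tcp_rot: [3.142, 0.0, 3.008]
contact_force: [0.6, -3.9, 2.3]
grip_width: 0.7
finger_force: 1.5
time: 11.98
tool_pos: [520.7, -59.4, 34.7]
tcp_rot: [3.142, -0.0, 3.008]
contact_force: [1.5, -3.4, 0.7]
grip_width: 0.9
finger_force: 1.7
time: 12.48
tool_pos: [523.0, -39.1, 34.5]
tcp_rot: [3.141, -0.001, 3.008]
contact_force: [0.3, 0.1, -0.4]
grip_width: 0.1
finger_force: 0.0
[[ 25.96285635 -56.27616501]]
edge x=65.6-0.0364 y; blank rel yaw 0.036; y range 43.0 171.1; edge toe 63.9 heel 59.6
side view x min by y: [(52, 1), (72, 9), (92, 9), (112, 9), (132, 2), (152, 2)]
tcp g [[ 25.78965735 -56.46446827]] 34.401393273716266 [ 3.14079493e+00 -1.66376768e-03  3.00805535e+00] 12.525
```

View pics/t4.png

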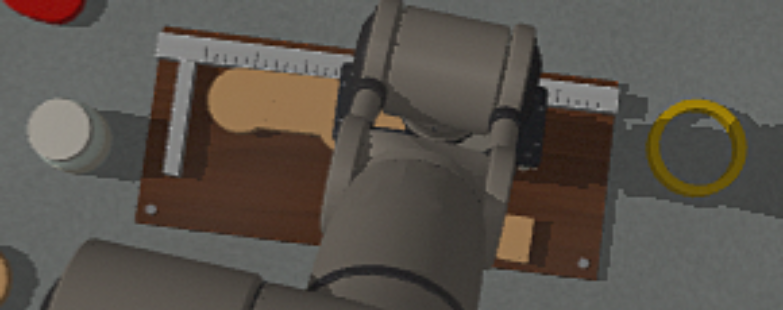

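The heel (crop 208,100) is about 19 mm short of the stop; I continue slowly.

```bash
python3 -m crank '[[0,0.004,0,0,0,0],[0,0.004,0,0,0,0],[0,0.004,0,0,0,0],[0,0.003,0,0,0,0]]'
python3 -m crank '[[0,0.002,0,0,0,0],[0,0.002,0,0,0,0],[0,0,0,0,0,0]]'
python3 -c "
from h import *
print(g(bot.get_obs()['tool_pos']))"
```

```text
time: 13.02
tool_pos: [524.9, -24.8, 34.5]
tcp_rot: [3.142, -0.001, 3.008]
contact_force: [-3.2, -2.5, -0.4]
grip_width: 0.5
finger_force: 1.6
time: 13.4
tool_pos: [526.2, -20.9, 34.8]
tcp_rot: [3.141, 0.001, 3.008]
contact_force: [-0.5, -1.9, -0.2]
grip_width: 0.4
finger_force: 0.7
[[ 26.74210651 -37.85054349]]
```

```bash
python3 -m crank '[[0,0.001,0,0,0,0],[0,0.001,0,0,0,0],[0,0,0,0,0,0]]'
python3 -m crank '[[0,0.001,0,0,0,0],[0,0,0,0,0,0]]'
python3 -c "
from h import *
print(g(bot.get_obs()['tool_pos']))
measure()"
```

```text
time: 13.78
tool_pos: [526.4, -20.6, 34.9]
tcp_rot: [-3.14, 0.0, 3.008]
contact_force: [-3.4, -9.2, 0.2]
grip_width: 0.6
finger_force: 4.9
time: 14.02
tool_pos: [526.4, -20.5, 34.9]
tcp_rot: [-3.139, 0.0, 3.008]
contact_force: [-4.2, -13.6, 0.1]
grip_width: 0.3
finger_force: 7.1
[[ 26.8226771  -37.35596417]]
edge x=68.1-0.0540 y; blank rel yaw 0.054; y range 66.7 188.1; edge toe 64.5 heel 58.0
side view x min by y: [(76, 6), (96, 9), (116, 9), (136, 6), (156, 1), (176, 7)]
tcp g [[ 26.8641441  -37.35996781]] 34.87688775842511 [-3.13864103e+00  4.35282929e-04  3.00813285e+00] 14.075
```

```bash
python3 -m crank '[[0,-0.01,0,0,0,0],[0,-0.01,0,0,0,0],[0,0,-0.045,0,0,0],[0,0,-0.045,0,0,0]]' >/dev/null
python3 -m crank '[[0.01,-0.05,0,0,0,0],[0.01,-0.05,0,0,0,0],[0.01,-0.05,0,0,0,0],[0.01,-0.02,0,0,0,0],[0,0,0,0,0,0]]' 
python3 -c "
from h import *
c,_=measure(); cv2.imwrite('pics/t5.png',cv2.resize(c['color'][175:290,180:470],None,fx=2.7,fy=2.7))"
```

```text
time: 15.2
tool_pos: [461.0, -202.5, 124.9]
tcp_rot: [3.141, 0.001, 3.005]
contact_force: [0.4, 0.4, 0.3]
grip_width: 0.5
finger_force: 0.0
edge x=63.0-0.0059 y; blank rel yaw 0.006; y range -8.9 188.1; edge toe 62.8 heel 62.1
side view x min by y: [(1, 12), (21, -1), (41, -9), (61, -6), (81, 8), (101, 8), (121, 8), (141, 6), (161, 1), (181, 10)]
tcp g [[ -13.34043415 -225.52051598]] 124.84568983359843 [3.14113805e+00 7.81808155e-04 3.00591101e+00] 15.25
```

View pics/t5.png

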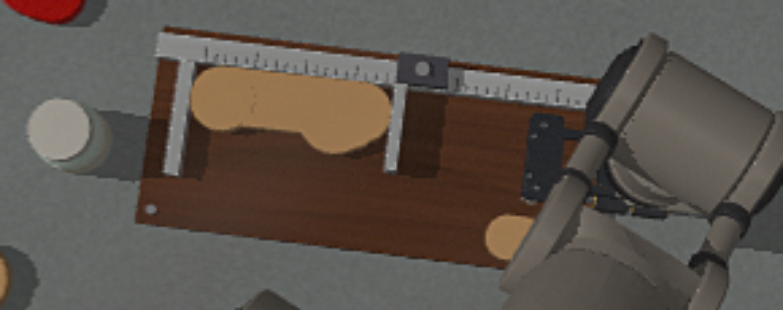

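Heel sits at the stop (crop 190,95) and the slider at the toe (390,115). The edge may be 1–2 mm off the fence, so I press it at the waist and at the ball.

```bash
python3 -m crank '[[0.008,0.06,0,0,0,0],[0.008,0.06,0,0,0,0],[0.008,0.06,0,0,0,0],[0.008,0.06,0,0,0,0],[0,0.06,0,0,0,0]]' >/dev/null
python3 -m crank '[[0,0.027,0,0,0,0],[0,0,0.05,0,0,0],[0,0,0.052,0,0,0],[0,0,0,0,0,0],[-0.015,0,0,0,0,0]]' >/dev/null
python3 -m crank '[[-0.015,0,0,0,0,0],[-0.008,0,0,0,0,0],[-0.003,0,0,0,0,0],[0,0,0,0,0,0]]'
python3 -m crank '[[-0.002,0,0,0,0,0],[-0.001,0,0,0,0,0],[0,0,0,0,0,0]]'
python3 -c "
from h import *
print(g(bot.get_obs()['tool_pos']))"
```

```text
time: 17.0
tool_pos: [513.9, 121.9, 23.3]
tcp_rot: [3.141, 0.0, 3.008]
contact_force: [0.5, 0.1, -0.2]
grip_width: 0.3
finger_force: 0.0
time: 17.38
tool_pos: [516.1, 121.4, 22.6]
tcp_rot: [-3.141, -0.002, 3.008]
contact_force: [-2.8, 0.5, 1.9]
grip_width: 0.5
finger_force: 1.6
[[ -2.30290843 101.87899645]]
```

```bash
python3 -m crank '[[-0.0015,0,0,0,0,0],[-0.0015,0,0,0,0,0],[0,0,0,0,0,0]]'
python3 -m crank '[[0.02,0,0,0,0,0],[0.02,0,0,0,0,0],[0,-0.03,0,0,0,0],[0,-0.027,0,0,0,0],[0,0,0,0,0,0]]'
python3 -m crank '[[-0.01,0,0,0,0,0],[-0.008,0,0,0,0,0],[-0.004,0,0,0,0,0],[-0.002,0,0,0,0,0],[0,0,0,0,0,0]]'
python3 -c "
from h import *
print(g(bot.get_obs()['tool_pos']))"
```

```text
time: 17.75
tool_pos: [517.3, 121.4, 22.4]
tcp_rot: [-3.141, -0.005, 3.008]
contact_force: [-8.7, 2.5, 5.8]
grip_width: 0.3
finger_force: 4.7
time: 18.38
tool_pos: [473.1, 68.6, 22.8]
tcp_rot: [3.142, 0.001, 3.005]
contact_force: [0.0, 0.5, 0.6]
grip_width: 0.4
finger_force: 0.0
time: 19.0
tool_pos: [493.3, 67.6, 22.2]
tcp_rot: [-3.141, -0.007, 3.009]
contact_force: [-10.8, 1.7, 6.9]
grip_width: 0.5
finger_force: 4.9
[[-17.72484996  45.48225573]]
```

```bash
python3 -m crank '[[0.015,0,0,0,0,0],[0.015,0,0,0,0,0],[0,0,-0.04,0,0,0],[0,0,-0.04,0,0,0]]' >/dev/null
python3 -m crank '[[-0.037,-0.05,0,0,0,0],[-0.037,-0.06,0,0,0,0],[0,-0.005,0,0,0,0],[0,0,0.035,0,0,0],[0,0,0.03,0,0,0]]' >/dev/null
python3 -m crank '[[0,0,0,0,0,0],[0,0.015,0,0,0,0],[0,0.01,0,0,0,0],[0,0.004,0,0,0,0],[0,0,0,0,0,0]]'
python3 -c "
from h import *
print(g(bot.get_obs()['tool_pos']))"
```

```text
time: 20.75
tool_pos: [525.9, -18.0, 38.9]
tcp_rot: [-3.139, 0.002, 3.01]
contact_force: [-1.3, -8.3, 2.0]
grip_width: 0.2
finger_force: 3.6
[[ 26.06188141 -35.01836875]]
```

```bash
python3 -m crank '[[0,0.001,0,0,0,0],[0,0,0,0,0,0],[0,0,0,0,0,0]]'
python3 -m crank '[[0,-0.01,0,0,0,0],[0,-0.01,0,0,0,0],[0,0,-0.045,0,0,0],[0,0,-0.045,0,0,0]]' >/dev/null
python3 -m crank '[[0.01,-0.05,0,0,0,0],[0.01,-0.05,0,0,0,0],[0.01,-0.05,0,0,0,0],[0.01,-0.02,0,0,0,0],[0,0,0,0,0,0]]' 
python3 -c "
from h import *
c,h=measure(); cv2.imwrite('pics/t6.png',cv2.resize(c['color'][185:250,230:350],None,fx=6,fy=6))
s=snap('side'); cv2.imwrite('pics/s6.png',cv2.resize(s['color'][175:330,260:380],None,fx=3.8,fy=3.8))
for v in (218,224):
    print(v,[(u,int(h[v,u,2]),int(h[v,u,1])) for u in list(range(242,258))+list(range(320,335))])"
```

```text
time: 21.12
tool_pos: [526.0, -17.9, 38.9]
tcp_rot: [-3.139, 0.002, 3.009]
contact_force: [-2.1, -11.2, 2.7]
grip_width: 0.4
finger_force: 4.9
time: 22.25
tool_pos: [459.7, -200.5, 127.8]
tcp_rot: [3.141, 0.0, 3.005]
contact_force: [-0.1, 0.7, -0.1]
grip_width: 0.5
finger_force: 0.0
edge x=64.6-0.0058 y; blank rel yaw 0.006; y range -8.9 190.0; edge toe 64.5 heel 63.8
side view x min by y: [(1, 12), (21, -1), (41, -6), (61, -5), (81, 10), (101, 9), (121, 8), (141, 9), (161, 3), (181, 12)]
tcp g [[ -14.79245211 -223.67074671]] 127.77836044061505 [3.14109548e+00 2.08125043e-04 3.00599745e+00] 22.3
218 [(242, 74, 138), (243, 103, 52), (244, 144, 11), (245, 131, 0), (246, 133, 4), (247, 139, 2), (248, 156, 5), (249, 59, 4), (250, 52, 69), (251, 39, 144), (252, 53, 125), (253, 115, 126), (254, 166, 120), (255, 156, 123), (256, 152, 122), (257, 154, 121), (320, 153, 122), (321, 153, 122), (322, 153, 122), (323, 150, 127), (324, 116, 97), (325, 137, 19), (326, 134, 2), (327, 136, 6), (328, 132, 6), (329, 58, 35), (330, 41, 193), (331, 51, 125), (332, 49, 130), (333, 53, 140), (334, 50, 143)]
224 [(242, 95, 35), (243, 142, 0), (244, 133, 4), (245, 130, 0), (246, 133, 0), (247, 132, 2), (248, 61, 8), (249, 59, 35), (250, 48, 149), (251, 52, 127), (252, 52, 132), (253, 53, 115), (254, 53, 111), (255, 50, 128), (256, 54, 109), (257, 53, 115), (320, 161, 122), (321, 115, 122), (322, 47, 146), (323, 71, 14), (324, 174, 1), (325, 137, 2), (326, 135, 2), (327, 134, 6), (328, 91, 6), (329, 39, 177), (330, 46, 139), (331, 46, 139), (332, 47, 141), (333, 47, 136), (334, 45, 153)]
```

View pics/t6.png

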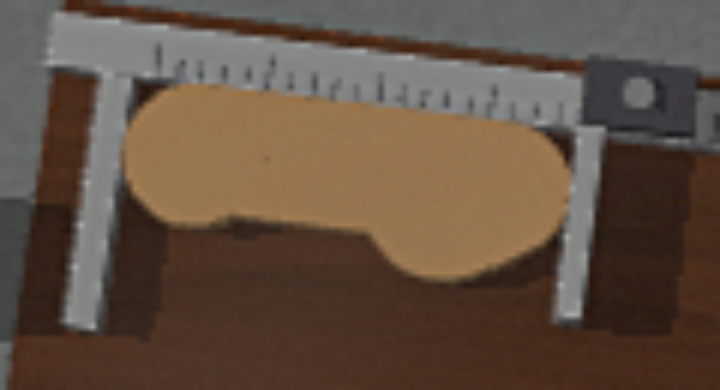

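View pics/s6.png

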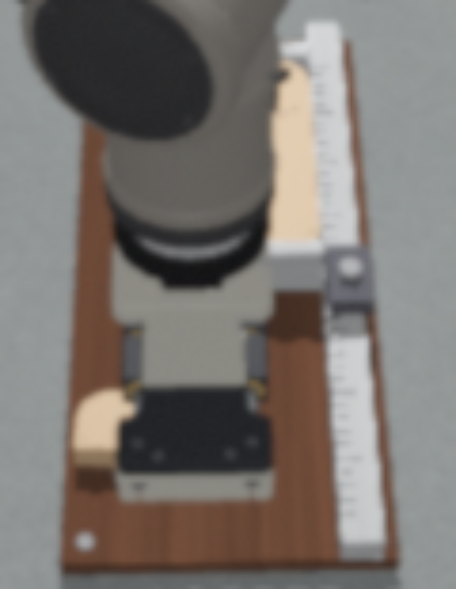

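The heel (crop 123,155) meets the stop, the toe (570,185) meets the slider, and the straight edge lies along the fence. The robot is clear above, so I'm handing in.

```bash
python3 -c "
from plant import bot
print(bot.close_job())"
```

```text
the job is handed in; nothing more can be done
None
```

I handed the job in at about 22 s. The last top view measured the blank's straight edge within about 1.5 mm of the fence at both ends and the heel at the stop. The slider is against the toe and the robot is clear; the hand-in returned no verdict.

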